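Set the numbering press to 4-7-2 and stamp a tag

TASK

Set the bench numbering press to job number 472: roll the three thumbwheels until 4 (left wheel, seen from the robot), 7 (middle) and 2 (right) stand squarely on top. Then press the wooden-knobbed plunger fully down for a moment to stamp the tag, and let it rise again. Do not start the plunger before the number is right, touch the press gently (never more than about 20 N) and leave the bowl, jar and brush alone.

Things in the scene. Friction and masses are not known exactly. Their poses are not given: they have to be found in the camera images.
- press: numbering press bolted to the bench: grey housing on a steel foot 150 (x) by 290 (y) mm; origin at bench level; x away from the robot (yaw up to 0.3 rad), y to the robot's left, z up. Flat deck 70 mm up, 90 mm deep in x, with a row of three number wheels along y, 55 mm apart, and 70 mm right (-y) of the last a plunger with a round wooden knob. Bears at most 22 N in all
- window_left (a point): deck point (70 mm above the bench) straight under the left wheel's crown; axes as the press. The crown stands 19 to 31 mm above it, differently for each wheel: feel for it. Each wheel: brass drum, 50 mm diameter, 20 mm wide, axle along press y, about half out of the deck, black numerals 0-9 round it, upright as seen from the robot. The one on top between two steel posts is set
- window_middle (a point): deck point (70 mm above the bench) straight under the middle wheel's crown; axes as the press. The crown stands 19 to 31 mm above it, differently for each wheel: feel for it. Each wheel sits in a sprung cradle: it starts to sink at about 1 N, gives 1 mm per 4 N for 6 mm, then is solid. It stays where it is left
- window_right (a point): deck point (70 mm above the bench) straight under the right wheel's crown; axes as the press. The crown stands 19 to 31 mm above it, differently for each wheel: feel for it. A wheel is rolled by a fingertip pressed on its crown and dragged along press x; that takes about 3 N along the rim, and pressed with under about 4 to 6 N the fingertip slips
- wheel_left (a joint): angle (rad) of the left number wheel. Numerals are 0.6283 rad (15.7 mm of rim) apart; numeral k is exactly on top at 0.6283 x k. The value grows when the crown is rolled along the press's +x, away from the robot. End stops at -0.35 and 6.0
- wheel_middle (a joint): angle (rad) of the middle number wheel. Numerals are 0.6283 rad (15.7 mm of rim) apart; numeral k is exactly on top at 0.6283 x k. The value grows when the crown is rolled along the press's +x, away from the robot. End stops at -0.35 and 6.0
- wheel_right (a joint): angle (rad) of the right number wheel. Numerals are 0.6283 rad (15.7 mm of rim) apart; numeral k is exactly on top at 0.6283 x k. The value grows when the crown is rolled along the press's +x, away from the robot. End stops at -0.35 and 6.0
- knob_top (a point): centre of the top face of the plunger's dark wooden knob (flat top 28 mm wide, knob 38 mm wide, 22 mm high), 130 mm above the bench when up
- plunger (a joint): how far the plunger is pressed down (m): 0 up, 0.012 against the solid stop. A spring brings it up again; it starts to move at about 3 N and takes about 12 N fully down. A print is made from 0.009 m on; the stop is hard, so slow down before it
- bowl: small black bowl, 68 mm wide, 36 mm high; bystander, to be left alone
- jar: small amber glass jar with steel cap, 48 mm wide, 60 mm high; bystander, to be left alone
- brush: brush lying on the bench, 170 mm long; bystander, to be left alone

How it is judged:
On the way, in this order (a step that is already met when the one before it is completed fails the run):
1. the three wheels show 4, 7 and 2 on top (value of joint wheel_left between 2.363 and 2.663 rad and value of joint wheel_middle between 4.248 and 4.548 rad and value of joint wheel_right between 1.107 and 1.407 rad), for 0.2 s.
2. the plunger is pressed fully down with the number set (all of step 1 and value of joint plunger above 0.009 m), for 0.2 s.
At the end, for the whole second after the job is handed in: wheels left, middle and right within 0.15 rad (3.7 mm of rim) of 4, 7 and 2 (2.513, 4.398 and 1.257 rad); plunger up again (under 2 mm) (all of step 1 and value of joint plunger below 0.002 m); the robot touches nothing.
It fails at once if the press is pushed with more than 22 N (contact force between press and anything else above 22 N).
It fails at once if the plunger is pressed more than 4 mm while the number is wrong (value of joint plunger above 0.004 m and not (value of joint wheel_left between 2.363 and 2.663 rad and value of joint wheel_middle between 4.248 and 4.548 rad and value of joint wheel_right between 1.107 and 1.407 rad)).
It fails at once if the bowl is disturbed (moved over 20 mm) (distance of bowl from where it was at the start of the episode above 0.02 m).
It fails at once if the jar is disturbed (moved over 20 mm) (distance of jar from where it was at the start of the episode above 0.02 m).
It fails at once if the brush is disturbed (moved over 20 mm) (distance of brush from where it was at the start of the episode above 0.02 m).
It also fails if it takes over 72 s, if anything falls off the work surface, if the arm or the gripper's body presses on something with over 40 N, if the wrist force passes 120 N, or if a joint passes its speed limit or range.

ROBOT

A 6-joint arm with a two-finger parallel gripper is mounted at the origin on the work surface. World frame = base frame: x ahead of the robot, y to its left, z up, the work surface at z = 0. Lengths are in m, angles in rad, forces in N, time in s.
With the tool pointing down it reaches from about 0.225 to 0.875 m from the base axis. Payload 3.4 kg.
Tool frame: the origin (TCP) lies at the very end of the fingers, on their centre line; the grasp point (between the pads) lies 19 mm behind it; z points along the fingers, y is the line along which they close (so a half turn about z gives the same grasp; the last joint's range is limited). The gripper opens to 85 mm and grips with 20 to 120 N. Pads are 22 mm wide; open, the fingers measure 114 mm over their backs; the gripper's body (76 mm by 85 mm) begins 54 mm behind the grasp point. The pads swing forward as they close: fully open they stand 13 mm farther back than shut.
Start: joints at [1.224, 0.276, 1.505, -0, 1.361, -0.121], TCP at [0.129, 0.56, 0.231] pointing down, gripper open.
Joint ranges: [-2.89, 2.89], [-0.75, 2.08], [0.22, 2.7], [-1.18, 4.32], [0.11, 2.71], [-2.7, 2.7]. Speed limits (rad/s): [2.57, 2.57, 3.14, 3.14, 3.14, 3.14].

INTERFACE

Orientations are given as a unit quaternion [x, y, z, w].
In Python, from rig import * gives the robot as it stands.
- The arm moves only by the tool drive_tool, never from a script. Its argument "plan" is one flat list of numbers, 6 for each row, row after row: the shift along the tool's x, y, z in m, then the turn, a rotation vector about the tool's x, y, z in degrees. In form: [dx, dy, dz, ax, ay, az, dx, dy, dz, ax, ay, az, ...]. A call has 1 to 12 rows; each row is the pose to reach, as a shift and turn from the pose commanded when the call began, along the tool's axes at that moment; what a row does not reach only later rows make up. A row lasts 1/12 s, in which the tool goes at most 41.7 mm and 7.16 degrees, less where a joint would pass 70% of its speed; a pose out of reach is approached as far as the arm can. A call with a gripper value outside its range is refused whole. "fingers" is the finger opening in m, from 0 to 0.0854, set as the call begins (left out, the last holds). The fingers move at their own pace and stop on an object; "newtons" is the grip in N (left out, the last holds). Time passes only in rows, so rows that repeat a pose let the fingers close. It gives the time, the measured TCP pose, the force, the opening and the grip force at its end, in the units of the state.
- read_state(): the state, without advancing time (a new reading comes with each control period).
- snapshot(name): name is "side" or "top"; returns the picture (420x560x3 uint8, red, green, blue); there is no depth.
- calibration(name): a dict with "vertical_fov" (degrees; the focal length in pixels is half the picture's height over the tangent of half this angle, whatever the lens; pixels are square), "cx", "cy" (the principal point, pixels), "k1" (the pictures are not rectified: a ray, as slopes to the right and down, at radius r is drawn at 1 + k1 r^2 times it, then the intrinsics apply), "T" (4x4, takes a point from camera to world coordinates). Camera axes: x right, y up, looking along -z (the intrinsics and any distortion apply to the point x, -y, -z); pixel columns grow to the right and rows downward; lengths in m; the calibration is good to about 2 mm. A picture is of the moment at which its call begins. calibration takes no time and is no camera call.
- sign_off(): hands the job in; it is judged then, once.
The state is a dict: "clock": time; "joint_positions": joint angles; "qvel": joint speeds; "tau": joint torques, N m; "eef_pos": TCP position; "eef_rot": TCP orientation; "force": force on the tool from outside, world axes, zero at the start; "torque": the same for the moment, N m; "grip_width": finger opening in m; "grasp_force": force on a finger pad.
Only numpy, scipy, OpenCV 4.12 (cv2) and the standard library are available. Lean on these libraries where they do the work, as an engineer would, in place of code of your own. Each camera call takes 0.05 s, during which the arm holds its last target. There are 200 camera calls.

## Working session

There is one attempt and no reset: what is moved stays moved. The work goes in short steps, Python scripts to look and compute and a tool call to move; the robot and the scene stay as the last step left them, time stands still between calls to the robot, and variables do not carry over. Pictures are saved under pics/ and viewed, at most 10 in all, crops included, and the job is handed in when it is done.

Besides the shell and the picture viewer there is one more tool, called by a JSON object that holds its "api" and its "payload", one argument or row to a line. drive_tool: Moves the arm, as the interface text tells. Its arguments: {"type":"object","properties":{"plan":{"type":"array","items":{"type":"number"}},"fingers":{"type":"number"},"newtons":{"type":"number"}},"required":["plan"]}

```bash
mkdir -p pics; ls; python3 - <<'E'
from rig import *
import cv2
for n in("side","top"):
    im=snapshot(n); cv2.imwrite(f"pics/{n}0.png",im[:,:,::-1]); c=calibration(n); print(n,c)
print(read_state())
E
```

```text
pics
side {'vertical_fov': 51.393799717136794, 'cx': 271.5411802257348, 'cy': 211.7651225246239, 'k1': -0.11126719780749862, 'T': array([[ 0.77801881,  0.41136951, -0.47482823,  0.14429748],
       [-0.62801798,  0.48912674, -0.60526725, -0.41960789],
       [-0.0167373 ,  0.76910998,  0.63889726,  0.64633121],
       [ 0.        ,  0.        ,  0.        ,  1.        ]])}
top {'vertical_fov': 50.57994600218107, 'cx': 274.95463771742874, 'cy': 214.8638340318185, 'k1': -0.005133346762469385, 'T': array([[-0.02490225,  0.99557654, -0.09059372,  0.45230764],
       [-0.99923617, -0.02205856,  0.03225665,  0.14320747],
       [ 0.0301156 ,  0.09132778,  0.9953654 ,  0.93691225],
       [ 0.        ,  0.        ,  0.        ,  1.        ]])}
{'clock': 0.1, 'joint_positions': array([ 1.22397410e+00,  2.76542533e-01,  1.50600259e+00, -2.33127376e-05,
        1.36070570e+00, -1.20988507e-01]), 'qvel': array([-1.12078488e-03, -7.99493367e-04, -3.18090828e-03,  9.49821666e-04,
        4.22427729e-04, -8.71914714e-05]), 'tau': array([ 9.92415698e-04, -4.17701304e+01, -2.46401471e+01, -3.62089295e-04,
        5.81432803e-03, -4.16402528e-06]), 'eef_pos': array([0.12859935, 0.55995231, 0.23052164]), 'eef_rot': array([ 1.12674594e-01,  9.93631596e-01, -8.09147238e-04, -1.81075657e-04]), 'force': array([ 0.35208356, -0.43178386, -0.31911981]), 'torque': array([-0.00344341,  0.00972764, -0.02330188]), 'grasp_force': 0.0, 'grip_width': 0.08581788830350184}
```

View pics/side0.png

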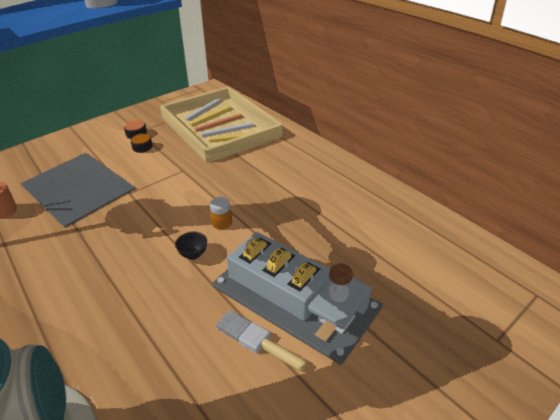

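View pics/top0.png

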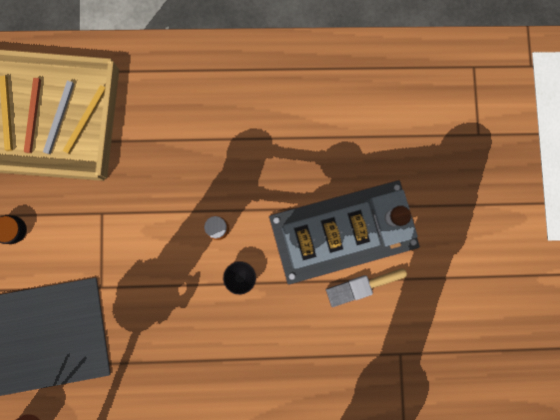

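```bash
python3 - <<'E'
import cv2,numpy as np
a=cv2.imread("pics/top0.png")[170:295,260:430]; b=cv2.imread("pics/side0.png")[225:325,225:375]
A=cv2.resize(a,None,fx=4.6,fy=4.6,interpolation=3);B=cv2.resize(b,None,fx=5.2,fy=5.2,interpolation=3)
cv2.imwrite("pics/ct.png",A);cv2.imwrite("pics/cs.png",B);print(A.shape,B.shape)
E
```

```text
(575, 782, 3) (520, 780, 3)
```

View pics/ct.png

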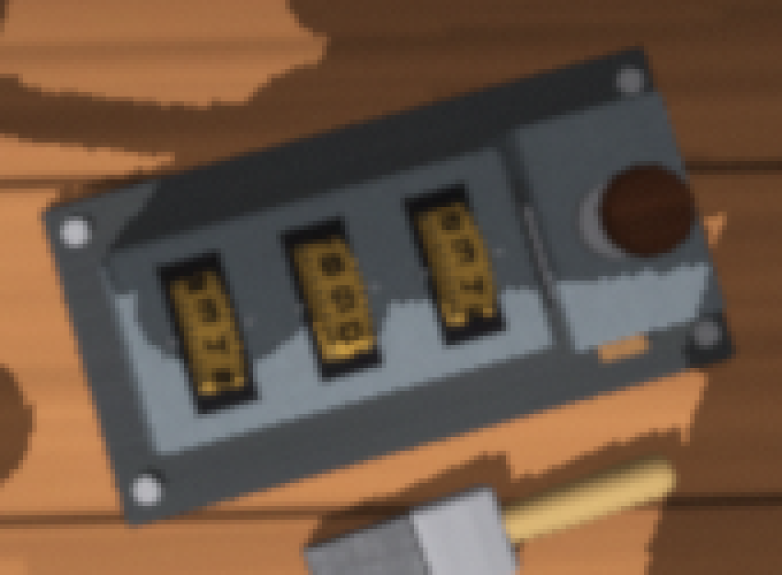

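View pics/cs.png

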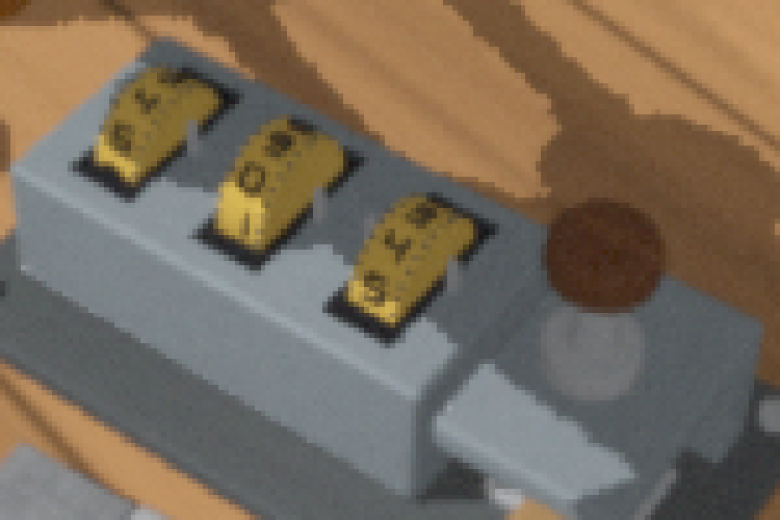

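```bash
cat > h.py <<'E'
import numpy as np,cv2
from rig import *
def ray(n,p):
    c=calibration(n); f=210/np.tan(np.radians(c["vertical_fov"]/2))
    K=np.array([[f,0,c["cx"]],[0,f,c["cy"]],[0,0,1]])
    x,y=cv2.undistortPoints(np.array([[p]],float),K,np.array([c["k1"],0,0,0]))[0,0]
    return c["T"][:3,3],c["T"][:3,:3]@[x,-y,-1]
def proj(n,P):
    c=calibration(n); f=210/np.tan(np.radians(c["vertical_fov"]/2))
    K=np.array([[f,0,c["cx"]],[0,f,c["cy"]],[0,0,1]])
    q=(np.reshape(P,(-1,3))-c["T"][:3,3])@c["T"][:3,:3]*[1,-1,-1]
    return cv2.projectPoints(q.reshape(-1,1,3),np.zeros(3),np.zeros(3),K,np.array([c["k1"],0,0,0]))[0][:,0]
def onz(n,p,z):
    o,d=ray(n,p); return o+d*(z-o[2])/d[2]
E
python3 - <<'E'
from h import *
np.set_printoptions(precision=4,suppress=True)
T=lambda u:[(u[0]+.5)/4.6-.5+260,(u[1]+.5)/4.6-.5+170]
S=lambda u:[(u[0]+.5)/5.2-.5+225,(u[1]+.5)/5.2-.5+225]
for k,z,t,s in [("L",.07,(208,333),(156,132)),("M",.07,(331,298),(279,195)),("R",.07,(456,264),(411,268)),("K",.125,(648,210),(603,253))]:
    print(k,onz("top",T(t),z),onz("side",S(s),z))
for b in [(75,232),(147,490),(707,333),(631,80)]: print(onz("top",T(b),.012))
E
```

```text
L [0.4767 0.0581 0.07  ] [0.478  0.0596 0.07  ]
M [0.4903 0.0051 0.07  ] [0.4921 0.0072 0.07  ]
R [ 0.5036 -0.0491  0.07  ] [ 0.5046 -0.0476  0.07  ]
K [ 0.5203 -0.1156  0.125 ] [ 0.5196 -0.1166  0.125 ]
[0.5256 0.1115 0.012 ]
[0.4086 0.0821 0.012 ]
[ 0.4728 -0.1759  0.012 ]
[ 0.5901 -0.1467  0.012 ]
```

```bash
cat >> h.py <<'E'
ex=np.array([.970,.243,0]);ey=np.array([-.243,.970,0]);M0=np.array([.4909,.0058,.07])
W={k:M0+d*ey for k,d in (("L",.055),("M",0),("R",-.055))}
def strip(im,n,k,h,px=6000):
    # rows: rim angle from top, +90deg (far) top of strip to -100 (near); cols: left->right
    a=np.radians(np.linspace(85,-85,int(.025*np.radians(170)*px))); v=np.linspace(.011,-.011,int(.022*px))
    A,V=np.meshgrid(a,v,indexing="ij"); ax=W[k]+[0,0,h-.025]
    P=ax+.025*np.sin(A)[...,None]*ex+.025*np.cos(A)[...,None]*[0,0,1]+V[...,None]*ey
    uv=proj(n,P).astype(np.float32).reshape(A.shape+(2,))
    o=cv2.remap(im,uv[...,0],uv[...,1],cv2.INTER_CUBIC)
    o[np.argmin(abs(a))]=(0,0,255); return o
E
python3 - <<'E'
from h import *
ims={n:np.mean([snapshot(n).astype(float) for _ in range(8)],0)[:,:,::-1].clip(0,255).astype(np.uint8) for n in("side","top")}
for n in ims: cv2.imwrite(f"pics/avg_{n}.png",ims[n])
row=[]
for k in "LMR":
    for n in("top","side"): row+= [strip(ims[n],n,k,.025),np.zeros((445,3,3),np.uint8)][:1]
H=min(r.shape[0] for r in row); out=np.hstack([np.pad(r[:H],((0,0),(0,4),(0,0))) for r in row])
out=cv2.convertScaleAbs(out,alpha=1.4); print(out.shape); cv2.imwrite("pics/strip.png",out[:600])
E
```

```text
(445, 816, 3)
```

View pics/strip.png

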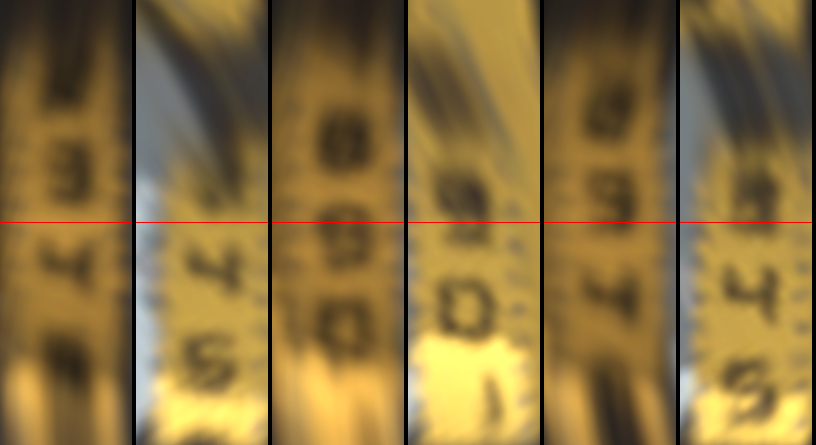

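{"api": "drive_tool", "payload": {
  "plan": [-0.2263,-0.2052,0,0,0,-13.5,-0.2263,-0.2052,0,0,0,-13.5,-0.2263,-0.2052,0,0,0,-13.5,-0.2263,-0.2052,0,0,0,-13.5,-0.2263,-0.2052,0,0,0,-13.5,-0.2263,-0.2052,0,0,0,-13.5,-0.2263,-0.2052,0,0,0,-13.5,-0.4525,-0.4103,0,0,0,-27,-0.4525,-0.4103,0,0,0,-27,-0.4525,-0.4103,0,0,0,-27,-0.4525,-0.4103,0,0,0,-27,-0.4525,-0.4103,0,0,0,-27],
  "fingers": 0,
  "newtons": 30
}}

```text
clock: 1.9
eef_pos: [0.4066, 0.1614, 0.2317]
eef_rot: [-0.123, 0.992, 0.0, 0.001]
force: [0.8, 0.5, -0.2]
grip_width: 0.0002
grasp_force: 0.0
```

{"api": "drive_tool", "payload": {
  "plan": [0,0,0,0,0,0,0,0,0,0,0,0,0,0,0,0,0,0]
}}

```text
clock: 2.15
eef_pos: [0.4056, 0.1631, 0.2312]
eef_rot: [-0.122, 0.993, 0.0, -0.0]
force: [-1.1, -0.5, -0.1]
grip_width: 0.0001
grasp_force: 0.0
```

{"api": "drive_tool", "payload": {
  "plan": [-0.0415,-0.1183,0,0,0,0,-0.0415,-0.1183,0,0,0,0,-0.0415,-0.1183,0.03,0,0,0,-0.0415,-0.1183,0.06,0,0,0,-0.0415,-0.1183,0.09,0,0,0,-0.0415,-0.1183,0.111,0,0,0,-0.0415,-0.1183,0.111,0,0,0,-0.0415,-0.1183,0.111,0,0,0,-0.0415,-0.1183,0.111,0,0,0]
}}

```text
clock: 2.9
eef_pos: [0.4757, 0.0597, 0.1216]
eef_rot: [-0.124, 0.992, -0.0, 0.001]
force: [0.4, -0.2, 0.9]
grip_width: -0.0
grasp_force: 0.0
```

```bash
python3 - <<'E'
from h import *
s=read_state(); print(s["eef_pos"],s["eef_rot"],s["force"])
a=snapshot("top")[170:295,260:430,::-1]; b=snapshot("side")[195:325,215:375,::-1]
A=cv2.resize(a,(400,294),interpolation=3);B=cv2.resize(b,(400,325),interpolation=3)
cv2.imwrite("pics/c1.png",np.hstack([np.pad(A,((0,31),(0,0),(0,0))),B]))
E
```

```text
[0.47565548 0.05974823 0.12162465] [-1.23506204e-01  9.92343094e-01 -2.82888979e-05  1.18346523e-03] [ 0.38169105 -0.18652062  0.92706342]
```

View pics/c1.png

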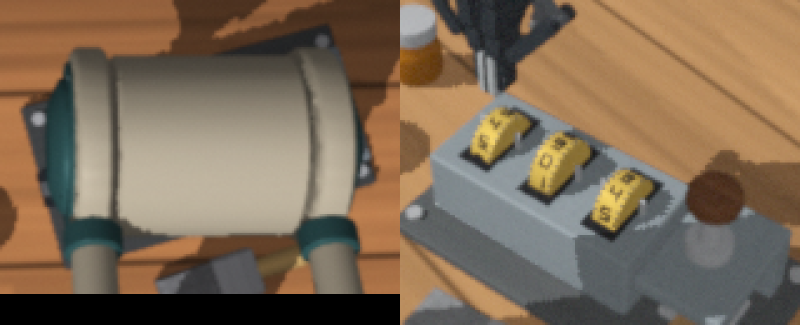

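{"api": "drive_tool", "payload": {
  "plan": [0,0,0.01,0,0,0,0,0,0.018,0,0,0,0,0,0.019,0,0,0,0,0,0.02,0,0,0,0,0,0.021,0,0,0,0,0,0.021,0,0,0,0,0,0.021,0,0,0]
}}

```text
clock: 3.58
eef_pos: [0.4751, 0.0585, 0.0996]
eef_rot: [-0.122, 0.992, 0.0, 0.0]
force: [-0.2, -1.1, -0.1]
grip_width: 0.0003
grasp_force: 0.0
```

{"api": "drive_tool", "payload": {
  "plan": [0,0,0.001,0,0,0,0,0,0.002,0,0,0,0,0,0.003,0,0,0,0,0,0.003,0,0,0,0,0,0.003,0,0,0]
}}

```text
clock: 4.0
eef_pos: [0.4748, 0.0585, 0.0962]
eef_rot: [-0.122, 0.992, 0.0, -0.0]
force: [0.3, -0.2, -0.2]
grip_width: 0.0002
grasp_force: 0.0
```

{"api": "drive_tool", "payload": {
  "plan": [0,0,0.001,0,0,0,0,0,0.002,0,0,0,0,0,0.003,0,0,0,0,0,0.003,0,0,0,0,0,0.003,0,0,0]
}}

```text
clock: 4.42
eef_pos: [0.4748, 0.0585, 0.0932]
eef_rot: [-0.122, 0.992, 0.0, -0.0]
force: [0.3, -0.6, 0.1]
grip_width: 0.0002
grasp_force: 0.0
```

{"api": "drive_tool", "payload": {
  "plan": [0,0,0.001,0,0,0,0,0,0.002,0,0,0,0,0,0.003,0,0,0,0,0,0.003,0,0,0,0,0,0.003,0,0,0]
}}

```text
clock: 4.83
eef_pos: [0.475, 0.0585, 0.0907]
eef_rot: [-0.122, 0.992, 0.0, 0.0]
force: [-1.4, -0.2, 4.7]
grip_width: -0.0006
grasp_force: 2.4
```

{"api": "drive_tool", "payload": {
  "plan": [0,0,0.0007,0,0,0,0,0,0.0012,0,0,0,0,0,0.0012,0,0,0,-0.001,0,0.0012,0,0,0,-0.002,0,0.0012,0,0,0,-0.003,0,0.0012,0,0,0,-0.004,0,0.0012,0,0,0,-0.005,0,0.0012,0,0,0,-0.0058,0,0.0012,0,0,0,-0.0058,0,0.0012,0,0,0]
}}

```text
clock: 5.67
eef_pos: [0.4801, 0.0598, 0.0899]
eef_rot: [-0.123, 0.992, -0.0, -0.0]
force: [-2.2, -0.6, 7.9]
grip_width: -0.0002
grasp_force: 4.1
```

{"api": "drive_tool", "payload": {
  "plan": [0,0,-0.004,0,0,0,0,0,-0.015,0,0,0,0,0,-0.03,0,0,0,-0.003,-0.027,-0.03,0,0,0,-0.0063,-0.055,-0.025,0,0,0,-0.0063,-0.055,-0.017,0,0,0,-0.0063,-0.055,-0.012,0,0,0,-0.0063,-0.055,-0.012,0,0,0,-0.0063,-0.055,-0.012,0,0,0]
}}

```text
clock: 6.42
eef_pos: [0.4989, 0.0088, 0.1004]
eef_rot: [-0.123, 0.992, 0.001, -0.001]
force: [0.4, 0.2, 0.5]
grip_width: 0.0003
grasp_force: 0.0
```

{"api": "drive_tool", "payload": {
  "plan": [0,0,0.001,0,0,0,0,0,0.002,0,0,0,0,0,0.003,0,0,0,0,0,0.003,0,0,0,0,0,0.003,0,0,0]
}}

```text
clock: 6.83
eef_pos: [0.4999, 0.0083, 0.0982]
eef_rot: [-0.123, 0.992, 0.0, 0.0]
force: [-0.6, -1.4, -0.7]
grip_width: 0.0002
grasp_force: 0.0
```

{"api": "drive_tool", "payload": {
  "plan": [0,0,0.001,0,0,0,0,0,0.002,0,0,0,0,0,0.003,0,0,0,0,0,0.003,0,0,0,0,0,0.003,0,0,0]
}}

```text
clock: 7.25
eef_pos: [0.5001, 0.0083, 0.096]
eef_rot: [-0.122, 0.992, 0.0, 0.0]
force: [-0.8, 0.5, 8.3]
grip_width: 0.0003
grasp_force: 4.0
```

{"api": "drive_tool", "payload": {
  "plan": [0.001,0,0.0003,0,0,0,0.0025,0,0.0003,0,0,0,0.004,0,0.0003,0,0,0,0.0055,0,0.0003,0,0,0,0.007,0,0.0003,0,0,0,0.0085,0,0.0003,0,0,0,0.01,0,0.0003,0,0,0,0.0115,0,0.0003,0,0,0,0.013,0,0.0003,0,0,0,0.0145,0,0.0003,0,0,0,0.016,0,0.0003,0,0,0,0.016,0,0.0003,0,0,0]
}}

```text
clock: 8.25
eef_pos: [0.487, 0.0049, 0.0964]
eef_rot: [-0.122, 0.993, 0.0, 0.003]
force: [2.5, 3.0, 7.3]
grip_width: -0.0002
grasp_force: 3.8
```

{"api": "drive_tool", "payload": {
  "plan": [0,0,0,0,0,0,0,0,-0.004,0,0,0,0,0,-0.01,0,0,0,-0.014,0,-0.016,0,0,0,-0.018,0,-0.016,0,0,0,-0.018,0,-0.016,0,0,0]
}}

```text
clock: 8.75
eef_pos: [0.503, 0.0084, 0.111]
eef_rot: [-0.123, 0.992, -0.0, 0.001]
force: [0.4, 0.7, 0.4]
grip_width: 0.0
grasp_force: 0.0
```

```bash
python3 - <<'E'
from h import *
im=snapshot("side")[:,:,::-1].copy()
print(read_state()["eef_pos"])
b=cv2.resize(im[225:325,225:335],None,fx=4.4,fy=4.4,interpolation=3)
W["L"]+=0;r=[strip(im,"side",k,h) for k,h in (("L",.0216),("M",.0278))]
r=np.hstack(r);o=np.hstack([b[:440],r[:440]]);print(o.shape);cv2.imwrite("pics/c2.png",o)
E
```

```text
[0.50177077 0.00848119 0.11053799]
(440, 748, 3)
```

View pics/c2.png

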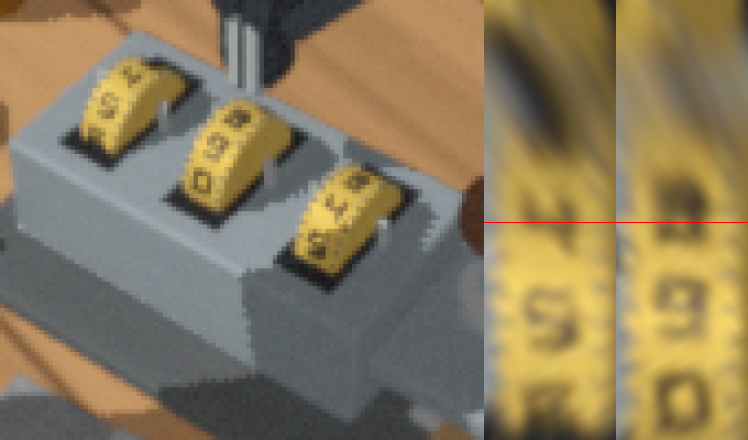

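{"api": "drive_tool", "payload": {
  "plan": [0.0025,0,0.008,0,0,0,0.0025,0,0.011,0,0,0,0.0025,0,0.013,0,0,0,0.0025,0,0.014,0,0,0,0.0025,0,0.015,0,0,0,0.0025,0,0.0157,0,0,0,0.0025,0,0.0157,0,0,0]
}}

```text
clock: 9.38
eef_pos: [0.4987, 0.0082, 0.0957]
eef_rot: [-0.122, 0.992, 0.0, -0.0]
force: [-2.7, 1.2, 9.6]
grip_width: 0.0001
grasp_force: 4.9
```

{"api": "drive_tool", "payload": {
  "plan": [0.001,0,0,0,0,0,0.0025,0,0,0,0,0,0.004,0,0,0,0,0,0.0055,0,0,0,0,0,0.007,0,0,0,0,0,0.0085,0,0,0,0,0,0.01,0,0,0,0,0,0.0115,0,0,0,0,0,0.013,0,0,0,0,0,0.0145,0,0,0,0,0,0.016,0,0,0,0,0,0.016,0,0,0,0,0]
}}

```text
clock: 10.38
eef_pos: [0.486, 0.005, 0.0964]
eef_rot: [-0.122, 0.993, 0.001, 0.003]
force: [2.3, 3.6, 8.0]
grip_width: -0.0002
grasp_force: 3.8
```

{"api": "drive_tool", "payload": {
  "plan": [0.001,0,0,0,0,0,0.0025,0,0,0,0,0,0.0037,0,0,0,0,0,0.0037,0,0,0,0,0,0.0037,0,0,0,0,0]
}}

```text
clock: 10.8
eef_pos: [0.4824, 0.004, 0.0964]
eef_rot: [-0.122, 0.993, 0.001, 0.003]
force: [1.5, 3.6, 6.8]
grip_width: 0.0
grasp_force: 3.7
```

{"api": "drive_tool", "payload": {
  "plan": [0,0,-0.004,0,0,0,0,0,-0.015,0,0,0,0,0,-0.025,0,0,0,-0.01,-0.027,-0.025,0,0,0,-0.0195,-0.055,-0.02,0,0,0,-0.0195,-0.055,-0.012,0,0,0,-0.0195,-0.055,-0.008,0,0,0,-0.0195,-0.055,-0.008,0,0,0,-0.0195,-0.055,-0.008,0,0,0]
}}

```text
clock: 11.55
eef_pos: [0.5112, -0.0448, 0.1023]
eef_rot: [-0.123, 0.992, 0.001, -0.001]
force: [0.1, 0.5, 0.4]
grip_width: -0.0004
grasp_force: 0.0
```

{"api": "drive_tool", "payload": {
  "plan": [0,0,0.001,0,0,0,0,0,0.002,0,0,0,0,0,0.003,0,0,0,0,0,0.004,0,0,0,0,0,0.004,0,0,0,0,0,0.004,0,0,0]
}}

```text
clock: 12.05
eef_pos: [0.5126, -0.0453, 0.0991]
eef_rot: [-0.123, 0.992, 0.0, 0.0]
force: [0.5, -0.3, 0.1]
grip_width: 0.0
grasp_force: 0.0
```

{"api": "drive_tool", "payload": {
  "plan": [0,0,0.001,0,0,0,0,0,0.002,0,0,0,0,0,0.003,0,0,0,0,0,0.003,0,0,0,0,0,0.003,0,0,0]
}}

```text
clock: 12.47
eef_pos: [0.5126, -0.0455, 0.096]
eef_rot: [-0.122, 0.992, 0.0, -0.0]
force: [-0.1, 0.0, -0.9]
grip_width: 0.0003
grasp_force: 0.0
```

{"api": "drive_tool", "payload": {
  "plan": [0,0,0.001,0,0,0,0,0,0.002,0,0,0,0,0,0.003,0,0,0,0,0,0.003,0,0,0,0,0,0.003,0,0,0]
}}

```text
clock: 12.88
eef_pos: [0.5126, -0.0454, 0.093]
eef_rot: [-0.122, 0.992, 0.0, -0.0]
force: [-0.2, -0.1, -0.1]
grip_width: -0.0001
grasp_force: 0.0
```

{"api": "drive_tool", "payload": {
  "plan": [0,0,0.001,0,0,0,0,0,0.002,0,0,0,0,0,0.003,0,0,0,0,0,0.003,0,0,0,0,0,0.003,0,0,0]
}}

```text
clock: 13.3
eef_pos: [0.5128, -0.0455, 0.091]
eef_rot: [-0.122, 0.992, -0.0, 0.0]
force: [-2.3, -0.5, 7.2]
grip_width: -0.0002
grasp_force: 3.7
```

{"api": "drive_tool", "payload": {
  "plan": [0.001,0,0.0003,0,0,0,0.0025,0,0.0003,0,0,0,0.004,0,0.0003,0,0,0,0.0055,0,0.0003,0,0,0,0.007,0,0.0003,0,0,0,0.0085,0,0.0003,0,0,0,0.01,0,0.0003,0,0,0,0.0115,0,0.0003,0,0,0,0.013,0,0.0003,0,0,0,0.0145,0,0.0003,0,0,0,0.016,0,0.0003,0,0,0,0.0175,0,0.0003,0,0,0]
}}

```text
clock: 14.3
eef_pos: [0.4984, -0.0491, 0.0913]
eef_rot: [-0.122, 0.993, 0.0, 0.003]
force: [2.6, 3.4, 6.8]
grip_width: -0.0005
grasp_force: 3.3
```

{"api": "drive_tool", "payload": {
  "plan": [0,0,0,0,0,0,0,0,0,0,0,0,0,0,-0.004,0,0,0,0,0,-0.01,0,0,0,-0.014,0,-0.02,0,0,0,-0.018,0,-0.022,0,0,0,-0.018,0,-0.022,0,0,0,-0.018,0,-0.022,0,0,0]
}}

```text
clock: 14.97
eef_pos: [0.5126, -0.0453, 0.1115]
eef_rot: [-0.123, 0.992, 0.0, -0.001]
force: [-0.1, -0.3, -0.3]
grip_width: -0.0001
grasp_force: 0.0
```

```bash
python3 - <<'E'
from h import *
im=snapshot("side")[:,:,::-1].copy()
print(read_state()["eef_pos"])
b=cv2.resize(im[225:325,225:325],None,fx=4,fy=4,interpolation=3)
r=[strip(im,"side",k,h) for k,h in (("L",.0216),("M",.0278),("R",.0226))]
r=np.hstack(r);o=np.hstack([b[:400],r[:400]]);print(o.shape);cv2.imwrite("pics/c3.png",o)
E
```

```text
[ 0.51209009 -0.04528603  0.11121886]
(400, 796, 3)
```

View pics/c3.png

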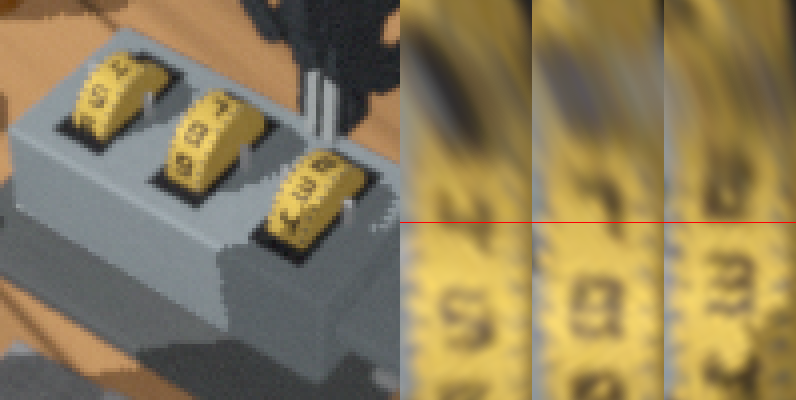

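{"api": "drive_tool", "payload": {
  "plan": [0.005,0,0.01,0,0,0,0.005,0,0.016,0,0,0,0.005,0,0.018,0,0,0,0.005,0,0.0195,0,0,0,0.005,0,0.0205,0,0,0,0.005,0,0.0213,0,0,0,0.005,0,0.0213,0,0,0,0.005,0,0.0213,0,0,0]
}}

```text
clock: 15.68
eef_pos: [0.5077, -0.046, 0.0912]
eef_rot: [-0.122, 0.992, 0.001, -0.001]
force: [-3.9, 1.5, 7.3]
grip_width: 0.0005
grasp_force: 3.6
```

{"api": "drive_tool", "payload": {
  "plan": [0.001,0,0,0,0,0,0.0025,0,0,0,0,0,0.004,0,0,0,0,0,0.0055,0,0,0,0,0,0.0065,0,0,0,0,0,0.0065,0,0,0,0,0,0.0065,0,0,0,0,0]
}}

```text
clock: 16.27
eef_pos: [0.5038, -0.048, 0.0915]
eef_rot: [-0.122, 0.993, -0.0, 0.002]
force: [2.6, 2.8, 5.4]
grip_width: 0.0002
grasp_force: 3.0
```

{"api": "drive_tool", "payload": {
  "plan": [0.0005,0,0.0003,0,0,0,0.0013,0,0.0003,0,0,0,0.0013,0,0.0003,0,0,0,0.0013,0,0.0003,0,0,0]
}}

```text
clock: 16.6
eef_pos: [0.5027, -0.0484, 0.0914]
eef_rot: [-0.122, 0.993, -0.0, 0.002]
force: [1.5, 2.1, 6.7]
grip_width: -0.0002
grasp_force: 3.4
```

{"api": "drive_tool", "payload": {
  "plan": [0,0,-0.004,0,0,0,0,0,-0.015,0,0,0,0,0,-0.05,0,0,0,0.03,0,-0.08,0,0,0,0.07,0,-0.1,0,0,0,0.11,0,-0.1,0,0,0,0.15,0,-0.1,0,0,0,0.19,0,-0.1,0,0,0,0.21,0,-0.1,0,0,0,0.21,0,-0.1,0,0,0]
}}

```text
clock: 17.43
eef_pos: [0.2916, -0.0988, 0.1893]
eef_rot: [-0.121, 0.993, 0.001, -0.002]
force: [-0.6, 1.0, -0.2]
grip_width: -0.0001
grasp_force: 0.0
```

```bash
python3 - <<'E'
from h import *
print(read_state()["eef_pos"])
ims={n:np.mean([snapshot(n).astype(float) for _ in range(4)],0)[:,:,::-1].clip(0,255).astype(np.uint8) for n in("side","top")}
for n in ims: cv2.imwrite(f"pics/f_{n}.png",ims[n])
top=M0.copy()
r=[]
for k,h in (("L",.0216),("M",.0278),("R",.0226)):
    w=W[k].copy()
    W[k]=w+[-.0008,-.0008,0]; r.append(strip(ims["top"],"top",k,h))
    W[k]=w+[.0008,.0008,0]; r.append(strip(ims["side"],"side",k,h))
r=cv2.convertScaleAbs(np.hstack(r),alpha=1.3);cv2.imwrite("pics/c4.png",r);print(r.shape)
E
```

```text
[ 0.29156698 -0.09881533  0.18934522]
(445, 792, 3)
```

View pics/c4.png

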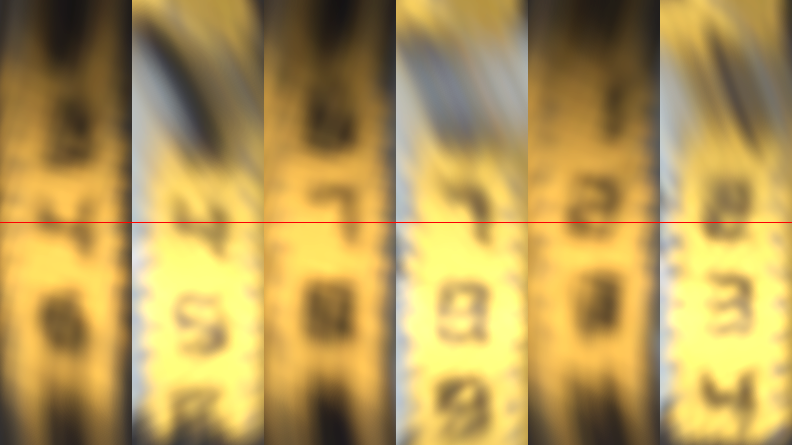

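{"api": "drive_tool", "payload": {
  "plan": [-0.035,-0.0019,0,0,0,0,-0.075,-0.0019,0,0,0,0,-0.115,-0.0019,0,0,0,0,-0.155,-0.0019,0,0,0,0,-0.195,-0.0019,0.02,0,0,0,-0.2206,-0.0019,0.05,0,0,0,-0.2206,-0.0019,0.08,0,0,0,-0.2206,-0.0019,0.09,0,0,0,-0.2206,-0.0019,0.092,0,0,0,-0.2206,-0.0019,0.092,0,0,0,-0.2206,-0.0019,0.092,0,0,0]
}}

```text
clock: 18.75
eef_pos: [0.5118, -0.048, 0.0995]
eef_rot: [-0.122, 0.992, -0.0, 0.001]
force: [-0.1, 0.0, 0.0]
grip_width: -0.0003
grasp_force: 0.0
```

{"api": "drive_tool", "payload": {
  "plan": [0.004,0,0,0,0,0,0.004,0,0.003,0,0,0,0.004,0,0.005,0,0,0,0.004,0,0.0065,0,0,0,0.004,0,0.0075,0,0,0,0.004,0,0.0085,0,0,0,0.004,0,0.0095,0,0,0,0.004,0,0.0098,0,0,0,0.004,0,0.0098,0,0,0]
}}

```text
clock: 19.5
eef_pos: [0.5077, -0.0489, 0.09]
eef_rot: [-0.123, 0.992, -0.0, 0.0]
force: [-2.7, 0.1, 13.0]
grip_width: -0.0001
grasp_force: 5.9
```

{"api": "drive_tool", "payload": {
  "plan": [0,0,-0.0009,0,0,0,0.001,0,-0.0009,0,0,0,0.002,0,-0.0009,0,0,0,0.003,0,-0.0009,0,0,0,0.003,0,-0.0009,0,0,0]
}}

```text
clock: 19.92
eef_pos: [0.5074, -0.0491, 0.0911]
eef_rot: [-0.122, 0.993, -0.0, 0.003]
force: [1.4, 1.7, 7.9]
grip_width: -0.0003
grasp_force: 3.8
```

{"api": "drive_tool", "payload": {
  "plan": [0.001,0,0,0,0,0,0.0018,0,0,0,0,0,0.0018,0,0,0,0,0,0.0018,0,0,0,0,0]
}}

```text
clock: 20.25
eef_pos: [0.5058, -0.0495, 0.0911]
eef_rot: [-0.122, 0.993, -0.0, 0.003]
force: [2.0, 2.3, 7.5]
grip_width: 0.0
grasp_force: 3.8
```

{"api": "drive_tool", "payload": {
  "plan": [0,0,-0.004,0,0,0,0,0,-0.015,0,0,0,0,0,-0.045,0,0,0,0,0,-0.063,0,0,0,0,-0.02,-0.063,0,0,0,0.001,-0.05,-0.063,0,0,0,0.001,-0.0681,-0.06,0,0,0,0.001,-0.0681,-0.055,0,0,0,0.001,-0.0681,-0.05,0,0,0,0.001,-0.0681,-0.05,0,0,0,0.001,-0.0681,-0.05,0,0,0]
}}

```text
clock: 21.17
eef_pos: [0.5174, -0.115, 0.1385]
eef_rot: [-0.123, 0.992, 0.001, -0.001]
force: [-0.5, -0.3, 1.6]
grip_width: 0.0
grasp_force: 0.0
```

```bash
python3 - <<'E'
from h import *
print(read_state()["eef_pos"],read_state()["force"])
im=snapshot("side")[:,:,::-1].copy()
b=cv2.resize(im[210:330,225:375],None,fx=3.3,fy=3.3,interpolation=3)
r=[]
for k,h in (("L",.0216),("M",.0278),("R",.0226)):
    W[k]=W[k]+[.0008,.0008,0]; r.append(strip(im,"side",k,h)[:396,16:116])
cv2.imwrite("pics/c5.png",np.hstack([b[:396]]+r))
E
```

```text
[ 0.51744139 -0.11495998  0.13852852] [-0.4643193  -0.34593687  1.5607583 ]
```

View pics/c5.png

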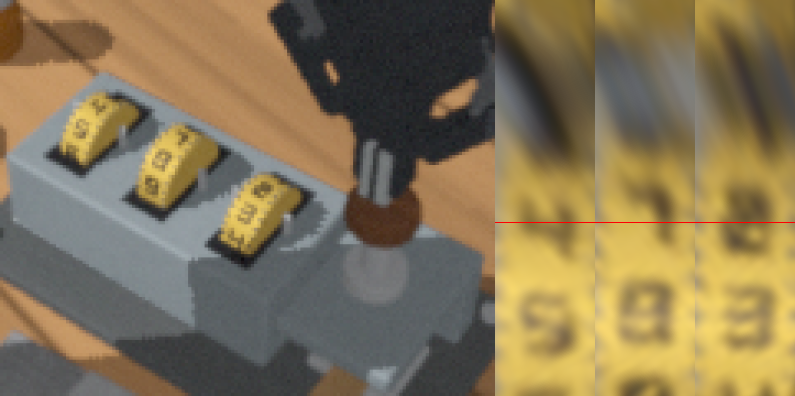

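{"api": "drive_tool", "payload": {
  "plan": [-0.0027,-0.0017,0.003,0,0,0,-0.0027,-0.0017,0.006,0,0,0,-0.0027,-0.0017,0.008,0,0,0,-0.0027,-0.0017,0.009,0,0,0,-0.0027,-0.0017,0.01,0,0,0,-0.0027,-0.0017,0.01,0,0,0]
}}

```text
clock: 21.72
eef_pos: [0.5213, -0.1168, 0.1294]
eef_rot: [-0.122, 0.992, 0.0, -0.0]
force: [-0.4, 1.7, 2.6]
grip_width: -0.0001
grasp_force: 1.3
```

{"api": "drive_tool", "payload": {
  "plan": [0,0,0.0012,0,0,0,0,0,0.0024,0,0,0,0,0,0.0036,0,0,0,0,0,0.0048,0,0,0,0,0,0.006,0,0,0,0,0,0.007,0,0,0,0,0,0.007,0,0,0]
}}

```text
clock: 22.3
eef_pos: [0.5214, -0.1168, 0.1229]
eef_rot: [-0.122, 0.992, 0.0, 0.0]
force: [-2.2, 2.4, 7.1]
grip_width: -0.0
grasp_force: 3.7
```

{"api": "drive_tool", "payload": {
  "plan": [0,0,0.0008,0,0,0,0,0,0.0016,0,0,0,0,0,0.0024,0,0,0,0,0,0.003,0,0,0,0,0,0.0035,0,0,0,0,0,0.0035,0,0,0,0,0,0.0035,0,0,0]
}}

```text
clock: 22.88
eef_pos: [0.5214, -0.1168, 0.1198]
eef_rot: [-0.122, 0.992, 0.0, 0.0]
force: [-2.6, 2.7, 10.2]
grip_width: 0.0001
grasp_force: 4.9
```

{"api": "drive_tool", "payload": {
  "plan": [0,0,0.0003,0,0,0,0,0,0.0006,0,0,0,0,0,0.0009,0,0,0,0,0,0.0012,0,0,0,0,0,0.0012,0,0,0,0,0,0.0012,0,0,0,0,0,0.0012,0,0,0,0,0,0.0012,0,0,0]
}}

```text
clock: 23.55
eef_pos: [0.5214, -0.1168, 0.1189]
eef_rot: [-0.122, 0.992, 0.0, 0.0]
force: [-3.7, 2.7, 10.1]
grip_width: 0.0005
grasp_force: 5.4
```

{"api": "drive_tool", "payload": {
  "plan": [0,0,-0.003,0,0,0,0,0,-0.006,0,0,0,0,0,-0.009,0,0,0,0,0,-0.012,0,0,0,0,0,-0.02,0,0,0,0,0,-0.05,0,0,0,0,0,-0.08,0,0,0,0.04,0,-0.1,0,0,0,0.08,0,-0.1,0,0,0,0.08,0,-0.1,0,0,0,0.08,0,-0.1,0,0,0]
}}

```text
clock: 24.47
eef_pos: [0.4425, -0.1371, 0.2182]
eef_rot: [-0.121, 0.993, -0.001, 0.0]
force: [-0.0, 0.3, -0.0]
grip_width: -0.0002
grasp_force: 0.0
```

```bash
python3 - <<'E'
from h import *
s=read_state();print(s["eef_pos"],s["force"]); im=snapshot("side")[:,:,::-1].astype(int)
f=cv2.imread("pics/f_side.png").astype(int)
print("diff in knob/wheels region vs before press:",abs(im-f)[225:330,225:370].mean(), abs(im-f)[255:285,325:360].mean())
print(sign_off())
E
```

```text
[ 0.44246263 -0.13710262  0.21815209] [-0.00267439  0.27603573 -0.0341517 ]
diff in knob/wheels region vs before press: 17.13607006020799 7.483809523809524
the job is handed in; nothing more can be done
None
```

The job is handed in, verdict not shown: camera strips showed the wheels on 4, 7 and 2, I pressed the plunger about 11 mm down (by tool height, peak reading about 10 N), and the tool ended clear of the press, though I did not view a final picture to confirm the plunger was up again.

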